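# Check the copper ignition terminal with the loose pocket tester

## Robot

A 6-joint arm with a two-finger parallel gripper is mounted at the origin on the work surface. World frame = base frame: x ahead of the robot, y to its left, z up, the work surface at z = 0. Lengths are in mm, angles in rad, forces in N, time in s.
With the tool pointing down it reaches from about 300 to 875 mm from the base axis. Payload 6.4 kg.
Tool frame: the origin (TCP) lies midway between the tips of the shut fingers; the grasp point (between the pads) lies 19 mm behind it; z points along the fingers, x is the direction in which the jaws open and shut, and the axes are right-handed (so a half turn about z gives the same grasp; the last joint's range is limited). The gripper opens to 85 mm and grips with 20 to 120 N. Pads are 22 mm wide; open, the fingers measure 114 mm over their backs; the gripper's body (76 mm by 85 mm) begins 54 mm behind the grasp point. The pads swing forward as they close: fully open they stand 13 mm farther back than shut.
Start: joints at [1.121, 0.181, 1.607, -0, 1.354, -0.206], TCP at [138.788, 558.014, 231.288] pointing down, gripper open.
Joint ranges: [-2.99, 2.99], [-0.89, 2.07], [0.3, 2.58], [-1.14, 4.28], [0, 2.63], [-3.12, 3.12]. Speed limits (rad/s): [2.57, 2.57, 3.01, 3.14, 3.14, 3.14].

## Interface

Orientations are given as a unit quaternion [x, y, z, w].
In Python, from plant import observe, grab_frame, camera_model, close_job gives the robot as it stands.
- The arm moves only by the tool apply_moves, never from a script. Its argument "deltas" is one flat list of numbers, 7 for each row, row after row: the shift along the tool's x, y, z in units of 25 mm (1.0 is 25 mm), then the turn, a rotation vector about the tool's x, y, z in units of 8 degrees (1.0 is 8 degrees), then the closure, from -1 (fully open) to 1 (shut). A call has 1 to 20 rows; each row is the pose to reach, as a shift and turn from the pose commanded when the call began, along the tool's axes at that moment; what a row does not reach only later rows make up. A row lasts 1/10 s, in which the tool goes at most 50 mm and 8.59 degrees, less where a joint would pass 70% of its speed; a pose out of reach is approached as far as the arm can. A call with a gripper value outside its range is refused whole. The fingers move at their own pace and stop on an object; the grip force is fixed at half the most. Time passes only in rows, so rows that repeat a pose let the fingers close. It gives the time, the measured TCP pose, the force and the opening at its end, in the units of the state.
- observe(): the state, without advancing time (a new reading comes with each control period).
- grab_frame(name): name is "scene" or "side" or "wrist"; returns the picture (384x512x3 uint8, blue, green, red); there is no depth.
- camera_model(name): a dict with "K" (3x3 intrinsics, pixels), "rvec" (rotation vector, rad) and "tvec" (3), from world to camera coordinates, as OpenCV has them; the wrist camera has in their place "tool_from_camera" (4x4, takes a point from camera to tool coordinates, whose origin is the TCP and whose axes are the tool frame's). Camera axes: x right, y down, z forward; pixel columns grow to the right and rows downward; lengths in mm; the calibration is good to about 2 mm. A picture is of the moment at which its call begins: read the wrist's pose just before it. camera_model takes no time and is no camera call.
- close_job(): hands the job in, once; it reports no verdict.
The state is a dict: "clock": time; "qpos": joint angles; "qvel": joint speeds; "joint_efforts": joint torques, N m; "eef_pos": TCP position; "tool_rot": TCP orientation; "contact_force": force on the tool from outside, world axes, zero at the start; "wrist_torque": the same for the moment, N m; "grip_width": opening from 0.0 (shut) to 1.0 (fully open).
Only numpy, scipy, OpenCV 4.12 (cv2) and the standard library are available. Lean on these libraries where they do the work, as an engineer would, in place of code of your own. Each camera call takes 0.05 s, during which the arm holds its last target.

## Task

Roll the loose eight-sided pocket tester until its gauge window faces straight up. Then set its flat nose squarely against the middle of the copper plate of the fixed bench block and, braced against that plate, press the button in its tail fully in for a good second. Let go, leaving the tester lying at the plate with the gauge up, and leave everything else where it lies.

Things in the scene. Friction and masses are not known exactly. Their poses are not given: they have to be found in the camera images.
- tester: Loose dark grey plastic bar, eight-sided, 140 mm long, 48 mm across flats (flats 20 mm wide), about 0.25 kg. Origin on its axis at mid-length, 24 mm above the bench. x: along the bar from tail (button) to nose; z: out of the gauge flat. It slides on the bench at under 2.5 N. Pushed high on a side flat on a rising path it tips over its far lower edge onto the next flat, about 20 mm sideways.
- gauge (a point): Middle of the gauge window: a pale strip 56 x 14 mm in a thin steel frame on one flat, its centre 10 mm from mid-length towards the nose. At the start this flat leans 45 degrees to the tester's left (looking from tail to nose), so one roll of one facet to its right brings it up.
- nose (a point): Centre of the nose, the flat end with a brass disc, 70 mm from the tester's origin along its x axis. The whole eight-sided end face is flat.
- button (a joint): Travel of the steel push button in the tail: 0 out, 0.006 m fully in. It moves along the tester's x axis (towards the nose). Spring-returned: it starts to move at about 2.4 N and meets its end stop at about 4.2 N; keep pressing (10 N does no harm) so that it stays on the stop.
- button_top (a point): Centre of the button's outer end: a round steel button 20 mm across on the tester's long axis, standing 12 mm out of the tail face when released (6 mm when fully in).
- terminal: Fixed dark steel block, 110 mm wide, 86 mm deep, 46 mm high (a twist socket on top reaches 57 mm), with a copper plate 100 mm wide, 44 mm high on its upright front. Origin at bench level under the middle of the plate's front face. Its x axis points level into the block, square to the plate: the tester's nose should point that way. z is up.
- plate (a point): Middle of the copper plate's front face, 24 mm above the bench.
- carb_bowl: Bystander: olive plastic carburettor bowl, 60 mm across, 38 mm high, origin under its middle.
- oil_cap: Bystander: tin oil can cap, 34 mm across, 22 mm high, origin under its middle.
- height_lever: Bystander: chrome mower height lever lying flat, about 185 mm long, 18 mm high, origin under its middle, x along it.
- spark_plug: Bystander: spark plug lying down, 77 mm long, 21 mm thick, x along it.
- wrench: Bystander: wrench lying flat, x along it.
- screwdriver: Bystander: screwdriver lying down, x along it.
- oil_can: Bystander: upright tin oil can, 64 mm across, 130 mm high, origin under its middle.
Things that resemble listed ones, but are neither listed nor needed, are in the scene too. What is shaped like the terminal but brown is not meant.

How it is judged:
By the outcome, as a careful person would: the job done as asked, in the order asked, and still so for the second after the job is handed in, with the robot touching nothing.
It also fails if it takes over 72 s, if anything falls off the work surface, if the arm or the gripper's body presses on something with over 40 N, if the wrist force passes 120 N, or if a joint passes its speed limit or range.

## Working session

There is one attempt and no reset: what is moved stays moved. The work goes in short steps, Python scripts to look and compute and a tool call to move; the robot and the scene stay as the last step left them, time stands still between calls to the robot, and variables do not carry over. Pictures are saved under pics/ and viewed, and the job is handed in when it is done.

Besides the shell and the picture viewer there is one more tool, called after "Emit:" by a JSON object that holds its "method" and its "body". apply_moves: Moves the arm, as the interface text tells. Its arguments: {"type":"object","properties":{"deltas":{"type":"array","items":{"type":"number"}}},"required":["deltas"]}

```bash
ls; mkdir -p pics
python3 - <<'E'
from plant import *
import cv2
print(observe())
for n in ("scene","side","wrist"):
    cv2.imwrite(f"pics/{n}0.png",grab_frame(n)); print(n,camera_model(n))
E
```

```text
pics
{'clock': 0.0, 'qpos': array([ 1.12072706e+00,  1.81540432e-01,  1.60798856e+00, -1.08077722e-05,
        1.35377919e+00, -2.06303020e-01]), 'qvel': array([4.68150346e-04, 2.26410269e-03, 1.89973359e-04, 5.48046128e-05,
       3.28736359e-04, 1.37697639e-03]), 'joint_efforts': array([-1.69605726e-03, -4.44875085e+01, -3.51335835e+01, -2.90816679e-04,
        9.10720060e-03, -1.52986172e-05]), 'eef_pos': array([138.53093929, 557.50962362, 230.3938795 ]), 'tool_rot': array([ 7.87831216e-01,  6.15890607e-01, -7.67332699e-04,  3.83393363e-04]), 'contact_force': array([ 0.73855418,  0.28162522, -0.36501899]), 'wrist_torque': array([-0.0587686 ,  0.03903288, -0.00546398]), 'grip_width': 1.0019665635026036}
scene {'K': array([[484.54798209,   0.        , 261.42871685],
       [  0.        , 484.54798209, 192.72540162],
       [  0.        ,   0.        ,   1.        ]]), 'rvec': array([ 0.92643689,  2.52913136, -1.02623687]), 'tvec': array([ 355.01556275, -193.97439162, 1753.79323103])}
side {'K': array([[459.23622784,   0.        , 259.79163282],
       [  0.        , 459.23622784, 192.76975294],
       [  0.        ,   0.        ,   1.        ]]), 'rvec': array([ 2.44410193, -0.09453909,  0.02806711]), 'tvec': array([-464.01296801,   69.97877198, 1348.04999319])}
wrist {'K': array([[298.58736242,   0.        , 254.94980837],
       [  0.        , 298.58736242, 193.55708312],
       [  0.        ,   0.        ,   1.        ]]), 'tool_from_camera': array([[ 1.00000000e+00, -5.84579181e-06,  1.88184133e-05,
        -1.13287447e+00],
       [-6.08313141e-07,  9.45370675e-01,  3.25997373e-01,
        -8.30110936e+01],
       [-1.96960888e-05, -3.25997373e-01,  9.45370675e-01,
        -1.41649634e+02],
       [ 0.00000000e+00,  0.00000000e+00,  0.00000000e+00,
         1.00000000e+00]])}
```

View pics/scene0.png

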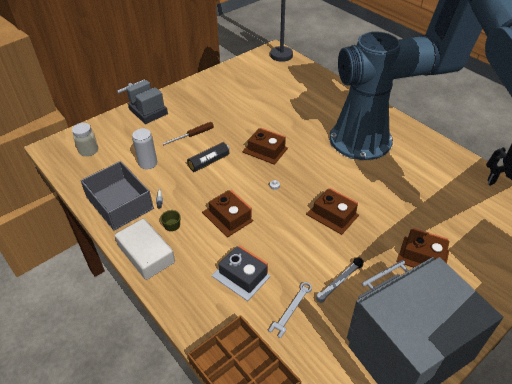

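View pics/side0.png

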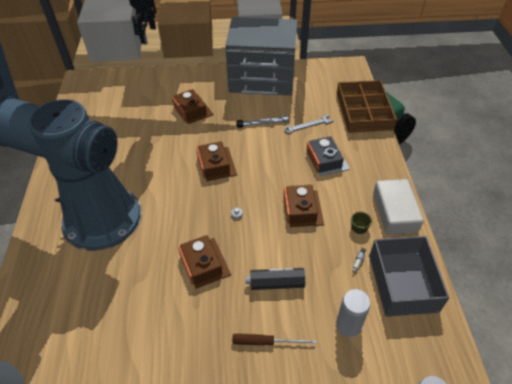

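View pics/wrist0.png

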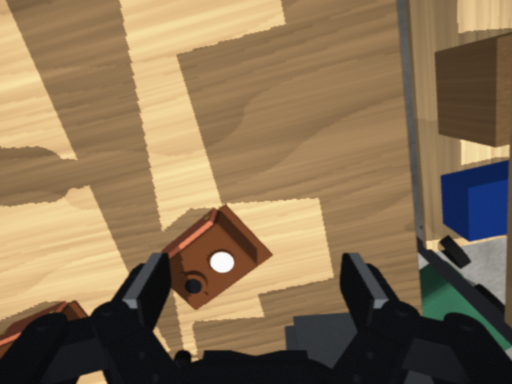

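```bash
cat > h.py <<'E'
import numpy as np, cv2
from plant import *
from scipy.spatial.transform import Rotation as R
def cam(n,st=None):
    m=camera_model(n);K=m["K"]
    if n=="wrist":
        T=np.eye(4);T[:3,:3]=R.from_quat(st["tool_rot"]).as_matrix();T[:3,3]=st["eef_pos"]
        W=T@m["tool_from_camera"]; Rw=W[:3,:3];c=W[:3,3]
        return K,Rw.T,-Rw.T@c
    Rm=cv2.Rodrigues(m["rvec"])[0]
    return K,Rm,m["tvec"]
def proj(C,P):
    K,Rm,t=C; p=(np.atleast_2d(P)@Rm.T+t)@K.T
    return p[:,:2]/p[:,2:]
def ray(C,uv):
    K,Rm,t=C; uv=np.atleast_2d(uv).astype(float)
    d=np.c_[uv,np.ones(len(uv))]@np.linalg.inv(K).T@Rm
    return -Rm.T@t, d
def onz(C,uv,z):
    c,d=ray(C,uv); return c+d*((z-c[2])/d[:,2])[:,None]
def tri(C1,u1,C2,u2):
    c1,d1=ray(C1,u1);c2,d2=ray(C2,u2);d1=d1[0];d2=d2[0]
    s=np.linalg.lstsq(np.c_[d1,-d2],c2-c1,rcond=None)[0]
    a=c1+s[0]*d1;b=c2+s[1]*d2
    return (a+b)/2,np.linalg.norm(a-b)
def crop(im,x0,y0,x1,y1,k,fn):
    cv2.imwrite(fn,cv2.resize(im[y0:y1,x0:x1],None,fx=k,fy=k,interpolation=cv2.INTER_CUBIC))
E
python3 - <<'E'
from h import *
s=cv2.imread("pics/scene0.png");d=cv2.imread("pics/side0.png")
a=cv2.resize(s[135:180,178:243],None,fx=6,fy=6,interpolation=2);b=cv2.resize(s[240:302,205:275],None,fx=6,fy=6,interpolation=2)
c=cv2.resize(d[258:300,238:313],None,fx=6,fy=6,interpolation=2);e=cv2.resize(d[130:180,300:355],None,fx=6,fy=6,interpolation=2)
def put(a,b):
    h=max(a.shape[0],b.shape[0]);o=np.zeros((h,a.shape[1]+b.shape[1],3),np.uint8);o[:a.shape[0],:a.shape[1]]=a;o[:b.shape[0],a.shape[1]:]=b;return o
o1=put(a,c[:, :400]);o2=put(b,e)
cv2.imwrite("pics/z1.png",a);cv2.imwrite("pics/z2.png",c);cv2.imwrite("pics/z3.png",o2[:600,:800])
S=cam("scene");D=cam("side")
print(onz(S,[[208,157],[243,270]],24)); print(onz(D,[[277,279],[325,153]],24))
E
```

```text
[[ 490.06287321 -252.12274003   24.        ]
 [ 689.72617578  187.4703774    24.        ]]
[[ 490.40888412 -258.80896726   24.        ]
 [ 689.89124084  183.74517083   24.        ]]
```

View pics/z1.png

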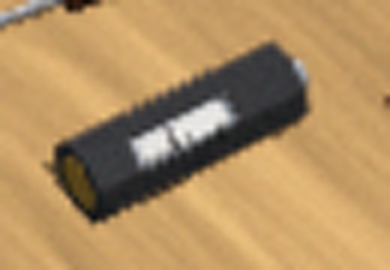

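View pics/z2.png

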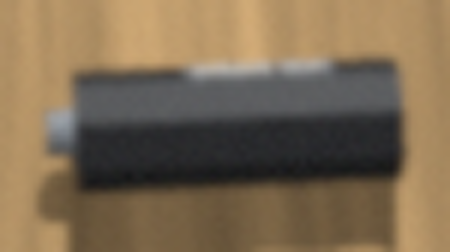

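View pics/z3.png

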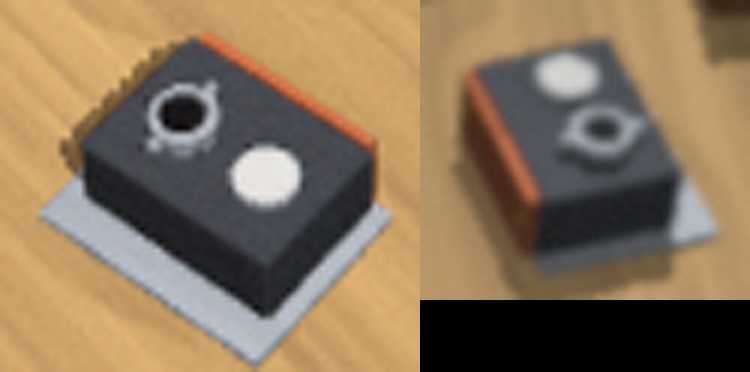

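Run:
```python
from h import *
S=cam("scene");D=cam("side")
print("nose S",onz(S,[[191.7,165],[228,147]],24)); print("D",onz(D,[[304.7,278],[248,279.7]],24))
print("gauge tri",tri(S,[178+185/6,135+132/6],D,[238+262/6,258+70/6]))
print("plate top", onz(S,[[239.2,245.5],[267.8,263.8]],46), onz(D,[[307.5,142.5],[318.3,164.2]],46))
st=observe(); print(st["eef_pos"],R.from_quat(st["tool_rot"]).as_matrix().round(3))
# others
for n,u,v in [("cap",274,184),("bowl",171,221),("can",145,150),("plug",159,198),("b1",230,210),("b2",335,209),("b3",266,145),("screwdr",190,133),("wrench",290,310),("lever",340,280)]: print(n,onz(S,[[u,v]],15)[0].round())
```

```text
nose S [[ 555.33680947 -254.67538237   24.        ]
 [ 406.2264672  -249.6484541    24.        ]]
D [[ 562.10757589 -261.50605872   24.        ]
 [ 415.59919903 -254.98734204   24.        ]]
gauge tri (array([ 500.32022668, -238.19316446,   37.67631102]), np.float64(8.430642605807039))
plate top [[655.22359252 128.37389342  46.        ]
 [634.90291044 227.53471537  46.        ]] [[635.76448138 213.77960785  46.        ]
 [655.32057304 115.91903279  46.        ]]
[138.59098322 557.62082517 230.59255173] [[ 0.241  0.97  -0.001]
 [ 0.97  -0.241 -0.001]
 [-0.001 -0.    -1.   ]]
cap [398. -16.  15.]
bowl [740. -97.  15.]
can [ 631. -433.   15.]
plug [ 717. -203.   15.]
b1 [577. -18.  15.]
b2 [327. 188.  15.]
b3 [ 291. -180.   15.]
screwdr [ 458. -409.   15.]
wrench [671. 358.  15.]
lever [506. 378.  15.]
```

Emit:
{"method": "apply_moves", "body": {"deltas": [-10.4, 22.4, 3.2, 0, 0, -3.2, 1, -10.4, 22.4, 3.2, 0, 0, -3.2, 1, -10.4, 22.4, 3.2, 0, 0, -3.2, 1, -10.4, 22.4, 3.2, 0, 0, -3.2, 1, -10.4, 22.4, 3.2, 0, 0, -3.2, 1, -10.4, 22.4, 3.2, 0, 0, -3.2, 1, -10.4, 22.4, 3.2, 0, 0, -3.2, 1, -10.4, 22.4, 3.2, 0, 0, -3.2, 1, -10.4, 22.4, 3.2, 0, 0, -3.2, 1, -10.4, 22.4, 3.2, 0, 0, -3.2, 1, -10.4, 22.4, 3.2, 0, 0, -3.2, 1, -10.4, 22.4, 3.2, 0, 0, -3.2, 1, -10.4, 22.4, 3.2, 0, 0, -3.2, 1, -10.4, 22.4, 3.2, 0, 0, -3.2, 1, -10.4, 22.4, 3.2, 0, 0, -3.2, 1, -10.4, 22.4, 3.2, 0, 0, -3.2, 1]}}

```text
clock: 1.75
eef_pos: [618.5, 171.4, 151.0]
tool_rot: [0.632, 0.775, -0.0, -0.001]
contact_force: [-0.0, 0.2, -0.3]
grip_width: -0.004
```

Run:
```python
from h import *
st=observe(); print(st["clock"],st["eef_pos"],st["qpos"],st["qvel"],R.from_quat(st["tool_rot"]).as_matrix().round(3))
im=grab_frame("wrist");cv2.imwrite("pics/w1.png",im)
np.save("w1st.npy",np.r_[st["eef_pos"],st["tool_rot"]])
```

```text
1.75 [618.45337525 171.35960886 151.01765303] [ 8.55085684e-02  4.02468498e-01  1.49628610e+00  3.80385392e-04
  1.24392920e+00 -1.68917400e+00] [ 0.01604805 -0.01190958  0.0032271   0.00045296  0.00026231 -0.00260879] [[-0.202  0.979 -0.001]
 [ 0.979  0.202  0.   ]
 [ 0.    -0.001 -1.   ]]
```

View pics/w1.png

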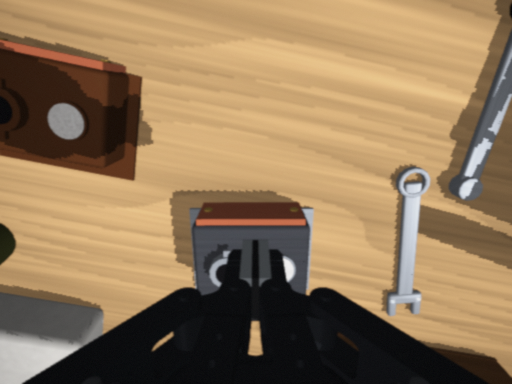

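Run:
```python
from h import *
v=np.load("w1st.npy");st=dict(eef_pos=v[:3],tool_rot=v[3:])
im=cv2.imread("pics/w1.png");crop(im,180,190,325,240,5,"pics/z4.png")
W=cam("wrist",st)
c=im[190:240,250].tolist()
for r,p in zip(range(198,232),im[198:232,250]): print(r,p,end=' ')
```

```text
198 [ 67  97 123] 199 [ 70 100 126] 200 [ 69 100 127] 201 [ 64  94 121] 202 [45 65 96] 203 [32 46 79] 204 [29 41 76] 205 [28 40 75] 206 [29 40 75] 207 [29 40 74] 208 [28 40 75] 209 [30 42 77] 210 [29 41 76] 211 [28 41 76] 212 [28 40 75] 213 [28 40 75] 214 [29 41 76] 215 [31 42 77] 216 [30 41 77] 217 [30 42 78] 218 [ 39  56 104] 219 [ 61  88 161] 220 [ 75 108 193] 221 [ 78 111 200] 222 [ 78 112 200] 223 [ 78 112 201] 224 [ 75 103 185] 225 [ 60  72 119] 226 [56 55 65] 227 [63 59 59] 228 [68 62 62] 229 [76 69 68] 230 [82 75 73] 231 [85 78 76]
```

View pics/z4.png

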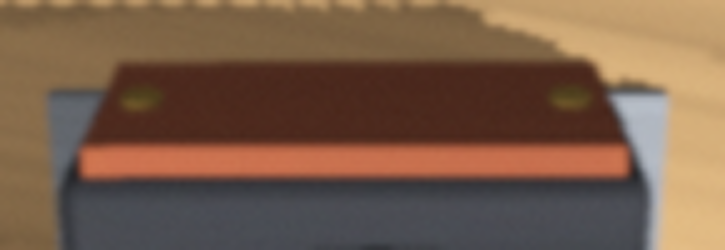

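Run:
```python
from h import *
v=np.load("w1st.npy");st=dict(eef_pos=v[:3],tool_rot=v[3:])
im=cv2.imread("pics/w1.png").astype(float)
W=cam("wrist",st)
r=im[:,:,2]
def edge(col,lo,hi,thr):
    p=r[lo:hi,col]
    i=np.where((p[:-1]-thr)*(p[1:]-thr)<0)[0][0]; return lo+i+(thr-p[i])/(p[i+1]-p[i])
cols=np.arange(205,300,4)
rt=[edge(c,212,222,135) for c in cols]
rb=[edge(c,196,208,105) for c in cols]
ft=np.polyfit(cols,rt,1);fb=np.polyfit(cols,rb,1);print(ft,fb)
# columns of ends on orange row 221
row=r[221]; print([ (i,row[i]) for i in list(range(193,199))+list(range(302,310))])
T=onz(W,[[195.7,np.polyval(ft,195.7)],[305.3,np.polyval(ft,305.3)]],46)
B=onz(W,[[203.4,np.polyval(fb,203.4)],[298.8,np.polyval(fb,298.8)]],2)
for P in(T,B):
    d=P[1]-P[0]; print(P,np.linalg.norm(d),P.mean(0),np.degrees(np.arctan2(d[0],-d[1])))
```

```text
Traceback (most recent call last):
IndexError: index 0 is out of bounds for axis 0 with size 0
```

Run:
```python
from h import *
v=np.load("w1st.npy");st=dict(eef_pos=v[:3],tool_rot=v[3:])
im=cv2.imread("pics/w1.png").astype(float)
W=cam("wrist",st)
r=im[:,:,2]
def edge(col,lo,hi,thr):
    p=r[lo:hi,col]
    i=np.where((p[:-1]-thr)*(p[1:]-thr)<0)[0]
    if len(i)==0: return np.nan
    i=i[0]; return lo+i+(thr-p[i])/(p[i+1]-p[i])
cols=np.arange(208,296,4)
rt=np.array([edge(c,212,222,135) for c in cols]);rb=np.array([edge(c,196,208,98) for c in cols])
g=lambda y:np.polyfit(cols[~np.isnan(y)],y[~np.isnan(y)],1)
ft=g(rt);fb=g(rb);print(ft,fb,np.isnan(rb).sum())
row=r[221]; print([ (i,row[i]) for i in list(range(193,199))+list(range(302,310))])
T=onz(W,[[195.7,np.polyval(ft,195.7)],[305.3,np.polyval(ft,305.3)]],46)
B=onz(W,[[203.4,np.polyval(fb,203.4)],[298.8,np.polyval(fb,298.8)]],2)
for P in(T,B):
    d=P[1]-P[0]; print(P,np.linalg.norm(d),P.mean(0),np.degrees(np.arctan2(d[0],-d[1])), np.degrees(np.arctan2(-d[0],d[1])))
```

```text
[9.47118530e-04 2.18296475e+02] [-7.23238290e-03  2.03781264e+02] 3
[(193, np.float64(97.0)), (194, np.float64(83.0)), (195, np.float64(101.0)), (196, np.float64(162.0)), (197, np.float64(198.0)), (198, np.float64(205.0)), (302, np.float64(202.0)), (303, np.float64(201.0)), (304, np.float64(190.0)), (305, np.float64(148.0)), (306, np.float64(94.0)), (307, np.float64(114.0)), (308, np.float64(158.0)), (309, np.float64(177.0))]
[[654.05782603 122.8256542   46.        ]
 [634.21384356 219.41369476  46.        ]] 98.6054421340595 [644.13583479 171.11967448  46.        ] -168.39015004278232 11.609849957217687
[[655.13454392 122.73672167   2.        ]
 [634.32091859 219.72261211   2.        ]] 99.19410236354435 [644.72773125 171.22966689   2.        ] -167.8877713748476 12.112228625152394
```

Emit:
{"method": "apply_moves", "body": {"deltas": [-15.9, -6.5, -0.8, 0, 0, 1.75, 1, -15.9, -6.5, -0.8, 0, 0, 1.75, 1, -15.9, -6.5, -0.8, 0, 0, 1.75, 1, -15.9, -6.5, -0.8, 0, 0, 1.75, 1, -15.9, -6.5, -0.8, 0, 0, 1.75, 1, -15.9, -6.5, -0.8, 0, 0, 1.75, 1, -15.9, -6.5, -0.8, 0, 0, 1.75, 1, -15.9, -6.5, -0.8, 0, 0, 1.75, 1, -15.9, -6.5, -0.8, 0, 0, 1.75, 1, -15.9, -6.5, -0.8, 0, 0, 1.75, 1, -15.9, -6.5, -0.8, 0, 0, 1.75, 1, -15.9, -6.5, -0.8, 0, 0, 1.75, 1]}}

```text
clock: 3.0
eef_pos: [540.6, -249.7, 171.3]
tool_rot: [0.721, 0.693, 0.0, -0.0]
contact_force: [0.2, 0.5, -0.6]
grip_width: -0.003
```

Run:
```python
from h import *
st=observe(); print(st["clock"],st["eef_pos"],st["qpos"],st["qvel"],R.from_quat(st["tool_rot"]).as_matrix().round(3))
im=grab_frame("wrist");cv2.imwrite("pics/w2.png",im)
np.save("w2st.npy",np.r_[st["eef_pos"],st["tool_rot"]])
```

```text
3.0 [ 540.64030578 -249.65944177  171.33939231] [-6.31962717e-01  2.83988518e-01  1.60855227e+00  4.28269493e-04
  1.24946548e+00 -2.16344922e+00] [ 0.00865605  0.00179866 -0.000119   -0.00109638  0.00073035 -0.00248144] [[ 0.039  0.999 -0.   ]
 [ 0.999 -0.039  0.001]
 [ 0.001 -0.    -1.   ]]
```

View pics/w2.png

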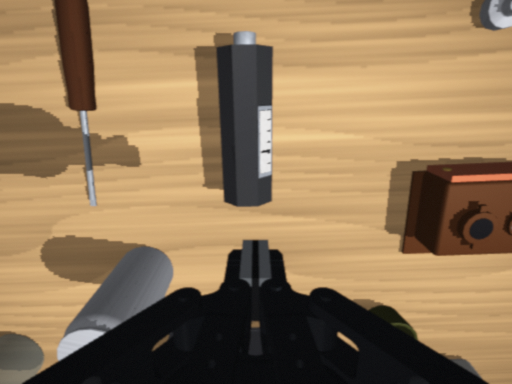

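Run:
```python
from h import *
im=cv2.imread("pics/w2.png");crop(np.clip(im[:,:,:].astype(int)*2,0,255).astype(np.uint8),205,25,285,215,3,"pics/z5.png")
```

```text
(no output)
```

View pics/z5.png

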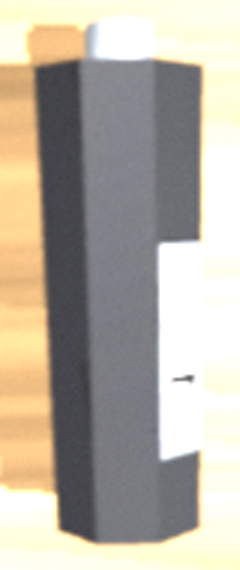

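Run:
```python
from h import *
v=np.load("w2st.npy");st=dict(eef_pos=v[:3],tool_rot=v[3:])
W=cam("wrist",st)
P=onz(W,[[231.3,45.3],[256.3,45.3],[237.3,204.7],[258,204.7]],48);print(P)
t=P[:2].mean(0);n=P[2:].mean(0);d=n-t;print(t,n,np.linalg.norm(d),np.degrees(np.arctan2(d[1],d[0])),(t+n)/2)
# silhouette edges at z=34 (right), left z=34
Q=onz(W,[[216.9,46.3],[271.3,46.3],[224.5,201],[270.5,201]],34);print(Q, (Q[0]+Q[1])/2,(Q[2]+Q[3])/2)
```

```text
[[ 422.33542117 -265.21971528   48.        ]
 [ 423.1244103  -245.19667419   48.        ]
 [ 559.2190477  -268.448007     48.        ]
 [ 559.99880887 -248.77842706   48.        ]]
[ 422.72991573 -255.20819474   48.        ] [ 559.60892828 -258.61321703   48.        ] 136.92135791749445 -1.4250042792745927 [ 491.16942201 -256.91070588   48.        ]
[[ 420.76526319 -278.34602085   34.        ]
 [ 422.57464753 -232.42876712   34.        ]
 [ 560.14629815 -282.05881846   34.        ]
 [ 561.96248469 -236.23769723   34.        ]] [ 421.66995536 -255.38739398   34.        ] [ 561.05439142 -259.14825785   34.        ]
```

Emit:
{"method": "apply_moves", "body": {"deltas": [1.7, -2.05, 2, 0, 0, 0, 1, 1.7, -2.05, 3.6, 0, 0, 0, 1, 1.7, -2.05, 3.6, 0, 0, 0, 1, 1.7, -2.05, 4.8, 0, 0, 0, 1, 1.7, -2.05, 5.8, 0, 0, 0, 1, 1.7, -2.05, 5.8, 0, 0, 0, 1, 1.7, -2.05, 5.8, 0, 0, 0, 1]}}

```text
clock: 3.75
eef_pos: [491.2, -205.9, 26.5]
tool_rot: [0.721, 0.693, -0.0, -0.0]
contact_force: [0.3, -0.3, 0.4]
grip_width: 0.005
```

Run:
```python
from h import *
st=observe(); print(st["clock"],st["eef_pos"],st["contact_force"])
im=grab_frame("wrist");cv2.imwrite("pics/w3.png",im)
crop(grab_frame("side"),220,220,340,310,5,"pics/s3.png")
```

```text
3.75 [ 491.15867159 -205.91382165   26.49581989] [ 0.27680779 -0.25401973  0.36710039]
```

View pics/w3.png

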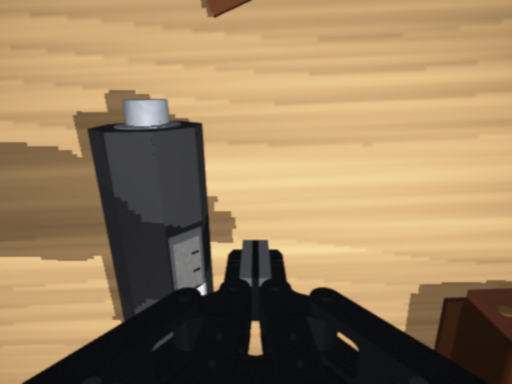

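View pics/s3.png

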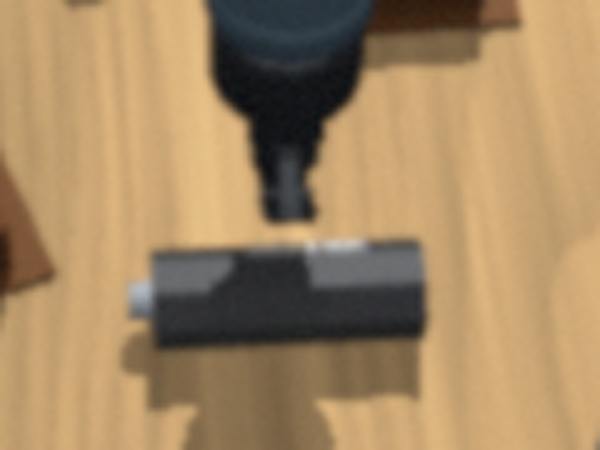

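Emit:
{"method": "apply_moves", "body": {"deltas": [-0.4, 0, 0, 0, 0, 0, 1, -0.6, 0, 0, 0, 0, 0, 1, -0.72, 0, 0, 0, 0, 0, 1, -0.84, 0, 0, 0, 0, 0, 1, -0.9, 0, -0.05, 0, 0, 0, 1, -0.95, 0, -0.11, 0, 0, 0, 1, -1.0, 0, -0.16, 0, 0, 0, 1, -1.05, 0, -0.22, 0, 0, 0, 1, -1.1, 0, -0.26, 0, 0, 0, 1, -1.15, 0, -0.3, 0, 0, 0, 1, -1.2, 0, -0.34, 0, 0, 0, 1, -1.25, 0, -0.37, 0, 0, 0, 1, -1.3, 0, -0.41, 0, 0, 0, 1, -1.35, 0, -0.44, 0, 0, 0, 1, -1.35, 0, -0.44, 0, 0, 0, 1]}}

```text
clock: 5.35
eef_pos: [489.7, -241.1, 37.5]
tool_rot: [0.722, 0.692, -0.0, 0.0]
contact_force: [-0.9, 1.4, 0.9]
grip_width: 0.002
```

Run:
```python
from h import *
st=observe(); print(st["clock"],st["eef_pos"],st["contact_force"])
im=grab_frame("wrist");cv2.imwrite("pics/w4.png",im)
crop(grab_frame("side"),220,220,340,310,5,"pics/s4.png")
```

```text
5.35 [ 489.72463184 -241.07054664   37.48487751] [-0.92749111  1.41842855  0.8976487 ]
```

View pics/w4.png

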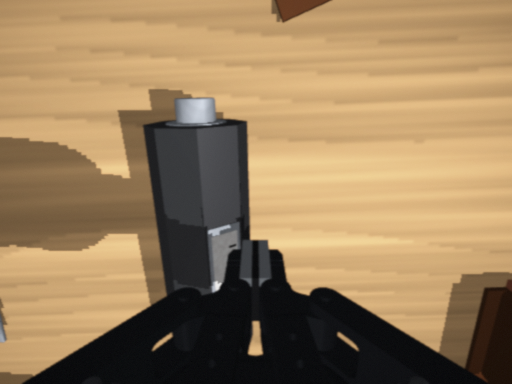

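View pics/s4.png

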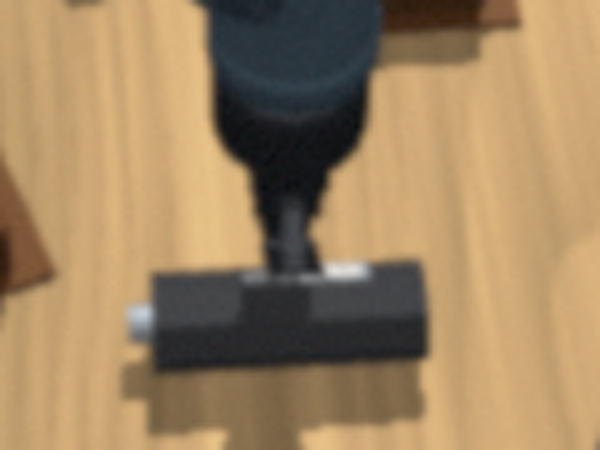

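Emit:
{"method": "apply_moves", "body": {"deltas": [-0.05, 0, -0.03, 0, 0, 0, 1, -0.1, 0, -0.05, 0, 0, 0, 1, -0.15, 0, -0.08, 0, 0, 0, 1, -0.2, 0, -0.1, 0, 0, 0, 1, -0.25, 0, -0.12, 0, 0, 0, 1, -0.3, 0, -0.14, 0, 0, 0, 1, -0.35, 0, -0.17, 0, 0, 0, 1, -0.35, 0, -0.17, 0, 0, 0, 1]}}

```text
clock: 6.25
eef_pos: [489.3, -249.7, 41.7]
tool_rot: [0.722, 0.692, -0.0, 0.0]
contact_force: [0.3, -0.1, 0.2]
grip_width: 0.0
```

Run:
```python
from h import *
st=observe(); print(st["clock"],st["eef_pos"],st["contact_force"])
im=grab_frame("wrist");cv2.imwrite("pics/w5.png",im)
crop(grab_frame("side"),220,220,340,310,5,"pics/s5.png")
```

```text
6.25 [ 489.28099187 -249.74492175   41.65374868] [ 0.26798958 -0.06134022  0.18674336]
```

View pics/w5.png

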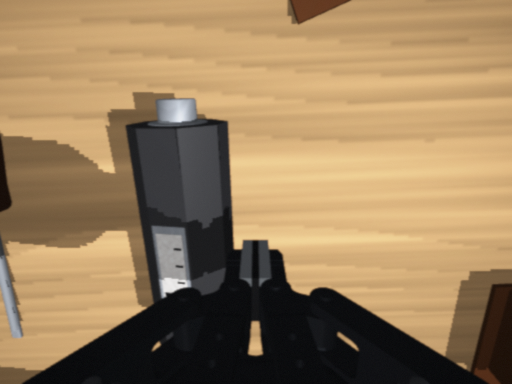

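View pics/s5.png

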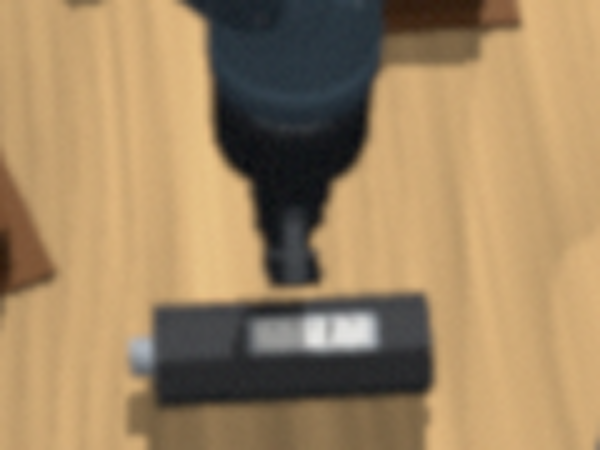

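Emit:
{"method": "apply_moves", "body": {"deltas": [0.8, 0, -0.2, 0, 0, 0, 1, 0.8, 0, -2, 0, 0, 0, 1, 0, 1, -4, 0, 0, 0, -1, -1, 2, -5.1, 0, 0, 0, -1, -1, 2, -5.1, 0, 0, 0, -1, -1, 2, -5.1, 0, 0, 0, -1, -1, 2, -5.1, 0, 0, 0, -1]}}

```text
clock: 7.05
eef_pos: [536.7, -275.2, 167.1]
tool_rot: [0.722, 0.692, -0.0, -0.002]
contact_force: [-0.1, -0.5, -1.2]
grip_width: 0.844
```

Run:
```python
from h import *
st=observe(); print(st["clock"],st["eef_pos"],R.from_quat(st["tool_rot"]).as_matrix().round(3))
im=grab_frame("wrist");cv2.imwrite("pics/w6.png",im)
np.save("w6st.npy",np.r_[st["eef_pos"],st["tool_rot"]])
crop(np.clip(im[:,:,:].astype(int)*2,0,255).astype(np.uint8),205,25,285,215,3,"pics/z6.png")
```

```text
7.05 [ 536.71803358 -275.20628031  167.08449838] [[ 0.041  0.999 -0.003]
 [ 0.999 -0.041  0.002]
 [ 0.002 -0.003 -1.   ]]
```

View pics/w6.png

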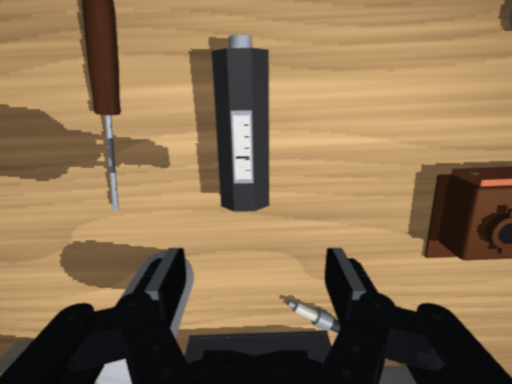

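View pics/z6.png

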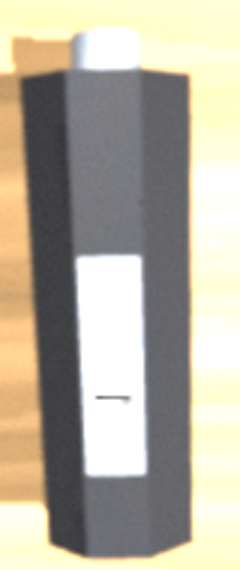

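Run:
```python
from h import *
v=np.load("w6st.npy");st=dict(eef_pos=v[:3],tool_rot=v[3:])
W=cam("wrist",st)
f=lambda p:np.array(p)/3+[204.67,24.67]
P=onz(W,f([[66,73],[142,73],[85,555],[147,553]]),48)
t=P[:2].mean(0);n=P[2:].mean(0);d=n-t;print(P,t,n,np.linalg.norm(d),np.degrees(np.arctan2(d[1],d[0])),(t+n)/2)
Q=onz(W,f([[22,78],[188,76],[48,541],[190,540]]),34);print(Q,(Q[0]+Q[1])/2,(Q[2]+Q[3])/2)
G=onz(W,f([[76,256],[140,256],[86,475],[147,473]]),48);print(G.mean(0))
```

```text
[[ 421.06396816 -293.90960196   48.        ]
 [ 421.88712405 -273.85072014   48.        ]
 [ 558.08630489 -297.80450728   48.        ]
 [ 558.23204439 -278.3500088    48.        ]] [ 421.47554611 -283.88016105   48.        ] [ 558.15917464 -288.07725804   48.        ] 136.74805275105578 -1.758809064526127 [ 489.81736037 -285.97870955   48.        ]
[[ 420.06084571 -307.35237854   34.        ]
 [ 421.45273296 -261.09948747   34.        ]
 [ 558.21901548 -310.93621371   34.        ]
 [ 559.83329243 -264.30151485   34.        ]] [ 420.75678933 -284.225933     34.        ] [ 559.02615396 -287.61886428   34.        ]
[ 500.05299874 -285.99261462   48.        ]
```

Emit:
{"method": "apply_moves", "body": {"deltas": [-0.52, -1.84, 2, 0, 0, -0.09, -1, -0.52, -1.84, 3.9, 0, 0, -0.09, -1, -0.52, -1.84, 3.9, 0, 0, -0.09, -1, -0.52, -1.84, 3.9, 0, 0, -0.09, -1, -0.52, -1.84, 3.9, 0, 0, -0.09, -1]}}

```text
clock: 7.6
eef_pos: [492.7, -287.8, 72.6]
tool_rot: [0.717, 0.697, 0.0, 0.001]
contact_force: [-0.3, 1.4, 1.4]
grip_width: 0.998
```

Run:
```python
from h import *
st=observe(); print(st["clock"],st["eef_pos"],R.from_quat(st["tool_rot"]).as_matrix().round(4),st["grip_width"])
```

```text
7.6 [ 492.66797352 -287.81340981   72.63680059] [[ 2.850e-02  9.996e-01  1.000e-03]
 [ 9.996e-01 -2.850e-02 -6.000e-04]
 [-6.000e-04  1.000e-03 -1.000e+00]] 0.9981910425388338
```

Emit:
{"method": "apply_moves", "body": {"deltas": [0.06, -0.06, 1, 0, 0, 0, -1, 0.06, -0.06, 2, 0, 0, 0, -1, 0.06, -0.06, 2.5, 0, 0, 0, -1, 0.06, -0.06, 2.7, 0, 0, 0, -1, 0.06, -0.06, 2.7, 0, 0, 0, -1, 0.06, -0.06, 2.7, 0, 0, 0, -1]}}

```text
clock: 8.2
eef_pos: [491.3, -286.8, 5.4]
tool_rot: [0.717, 0.697, 0.0, 0.001]
contact_force: [0.2, -0.9, 0.5]
grip_width: 1.002
```

Run:
```python
from h import *
st=observe(); print(st["clock"],st["eef_pos"],st["contact_force"],st["grip_width"])
im=grab_frame("wrist");cv2.imwrite("pics/w7.png",im)
```

```text
8.2 [ 491.25844947 -286.79262296    5.41193293] [ 0.241223   -0.94018844  0.53482183] 1.0016194394701012
```

View pics/w7.png

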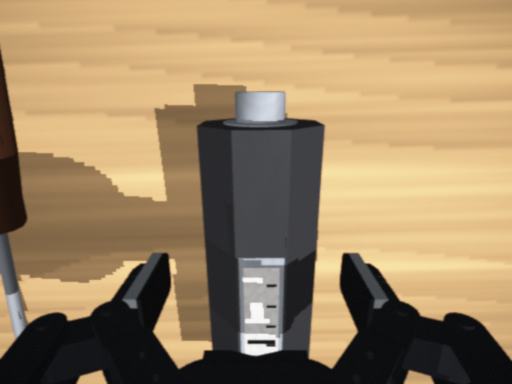

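Emit:
{"method": "apply_moves", "body": {"deltas": [0.06, 0, 0, 0, 0, 0, 1, 0.06, 0, 0, 0, 0, 0, 1, 0.06, 0, 0, 0, 0, 0, 1, 0.06, 0, 0, 0, 0, 0, 1, 0.06, 0, 0, 0, 0, 0, 1, 0.06, 0, 0, 0, 0, 0, 1, 0.06, 0, 0, 0, 0, 0, 1, 0.06, 0, 0, 0, 0, 0, 1]}}

```text
clock: 9.05
eef_pos: [490.6, -284.7, 4.7]
tool_rot: [0.717, 0.697, 0.0, 0.0]
contact_force: [-0.6, 1.6, 6.6]
grip_width: 0.552
```

Run:
```python
from h import *
st=observe(); print(st["clock"],st["eef_pos"],st["contact_force"],st["grip_width"],R.from_quat(st["tool_rot"]).as_matrix().round(4))
im=grab_frame("wrist");cv2.imwrite("pics/w8.png",im);np.save("w8st.npy",np.r_[st["eef_pos"],st["tool_rot"]])
```

```text
9.05 [ 490.6011033  -284.74981711    4.70164093] [-0.62611722  1.61029074  6.59514792] 0.5517769734069554 [[ 2.880e-02  9.996e-01  6.000e-04]
 [ 9.996e-01 -2.880e-02 -4.000e-04]
 [-4.000e-04  6.000e-04 -1.000e+00]]
```

View pics/w8.png

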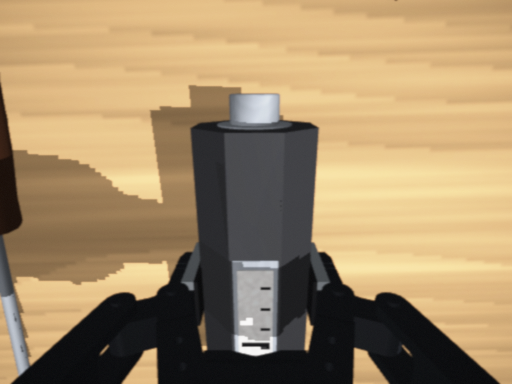

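Run:
```python
from h import *
v=np.load("w8st.npy");st=dict(eef_pos=v[:3],tool_rot=v[3:]);W=cam("wrist",st)
im=cv2.imread("pics/w8.png");crop(np.clip(im.astype(int)*2,0,255).astype(np.uint8),185,85,325,135,5,"pics/z8.png")
P=onz(W,[[226,122.5],[284,122.5],[254,93.5]],48);print(P)
```

```text
[[ 416.73269686 -293.24690616   48.        ]
 [ 417.26865955 -274.58691887   48.        ]
 [ 408.14482377 -283.9744787    48.        ]]
```

Emit:
{"method": "apply_moves", "body": {"deltas": [0, 0, -1, 0, 0, 0, 1, 0, 0, -2.5, 0, 0, 0, 1, 0, 0, -4, 0, 0, 0, 1, 1.5, 0.2, -4, 0, 0, -0.3, 1, 3.2, 0.4, -4, 0, 0, -0.6, 1, 5, 0.7, -4, 0, 0, -0.9, 1, 6.8, 1, -4, 0, 0, -1.2, 1, 8.6, 1.2, -4, 0, 0, -1.5, 1, 10.4, 1.4, -4, 0, 0, -1.67, 1, 12.2, 1.6, -4, 0, 0, -1.67, 1, 14, 1.9, -4, 0, 0, -1.67, 1, 15.5, 2.1, -4, 0, 0, -1.67, 1, 16.8, 2.25, -4, 0, 0, -1.67, 1, 17.6, 2.3, -4, 0, 0, -1.67, 1, 17.6, 2.3, -4, 0, 0, -1.67, 1, 17.6, 2.3, -4, 0, 0, -1.67, 1]}}

```text
clock: 10.7
eef_pos: [559.6, 153.7, 103.2]
tool_rot: [0.631, 0.776, -0.001, -0.0]
contact_force: [0.0, -0.8, -2.9]
grip_width: 0.553
```

Run:
```python
from h import *
st=observe(); print(st["clock"],st["eef_pos"],st["contact_force"],st["grip_width"],R.from_quat(st["tool_rot"]).as_matrix().round(4))
im=grab_frame("wrist");cv2.imwrite("pics/w9.png",im);np.save("w9st.npy",np.r_[st["eef_pos"],st["tool_rot"]])
cv2.imwrite("pics/s9.png",cv2.resize(grab_frame("side")[60:260,200:400],None,fx=3,fy=3,interpolation=2))
```

```text
10.7 [559.58110212 153.70500799 103.15290462] [ 0.00492054 -0.82061982 -2.93131772] 0.5530118607183191 [[-2.042e-01  9.789e-01 -1.700e-03]
 [ 9.789e-01  2.042e-01 -5.000e-04]
 [-2.000e-04 -1.800e-03 -1.000e+00]]
```

View pics/z8.png

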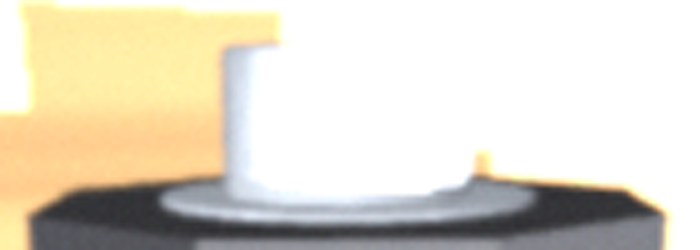

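View pics/w9.png

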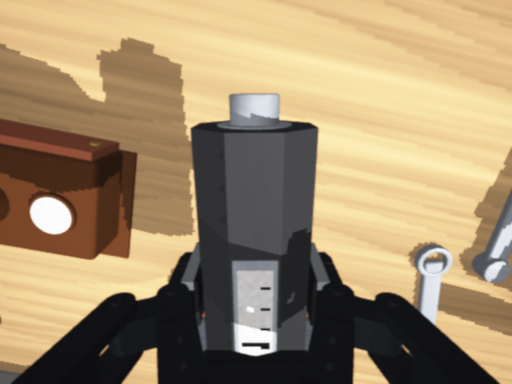

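View pics/s9.png

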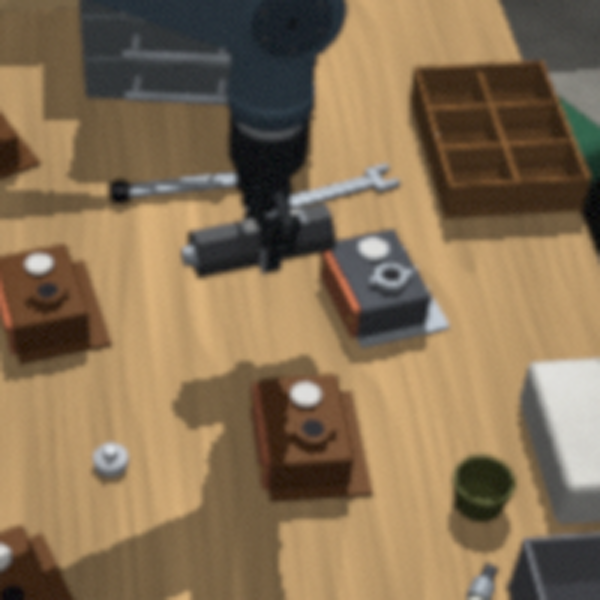

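Run:
```python
from h import *
v=np.load("w8st.npy");st=dict(eef_pos=v[:3],tool_rot=v[3:]);W=cam("wrist",st)
f=lambda p:np.array(p)/5+[184.6,84.6]
P=onz(W,f([[195,238],[505,238]]),48);print(P,np.linalg.norm(P[1]-P[0]))
print(onz(W,f([[350,0.],[222,47],[478,47]])[1:],24))
```

```text
[[ 419.46603183 -294.33546991   48.        ]
 [ 420.04430271 -274.17943384   48.        ]] 20.164329574786
[[ 407.94491987 -293.90694086   24.        ]
 [ 408.51699416 -274.01893939   24.        ]]
```

Emit:
{"method": "apply_moves", "body": {"deltas": [0.02, 0, 1, 0, 0, 0, 1, 0.02, 0, 2.5, 0, 0, 0, 1, 0.02, 0, 3.4, 0, 0, 0, 1, 0.02, 0, 3.8, 0, 0, 0, 1, 0.02, 0, 3.97, 0, 0, 0, 1, 0.02, 0, 3.97, 0, 0, 0, 1, 0.02, 0.2, 3.97, 0, 0, 0, 1, 0.02, 0.35, 3.97, 0, 0, 0, 1, 0.02, 0.35, 3.97, 0, 0, 0, 1]}}

```text
clock: 11.7
eef_pos: [570.5, 155.9, 5.7]
tool_rot: [0.631, 0.775, 0.001, 0.001]
contact_force: [0.4, 0.7, -2.8]
grip_width: 0.553
```

Run:
```python
from h import *
st=observe(); print(st["clock"],st["eef_pos"],st["contact_force"],st["wrist_torque"],st["grip_width"])
crop(grab_frame("side"),255,110,365,190,6,"pics/s10.png")
crop(grab_frame("scene"),215,220,295,290,7,"pics/c10.png")
```

```text
11.7 [570.45257058 155.89793571   5.68734888] [ 0.42816113  0.74158496 -2.79796484] [-0.02537355 -0.05801762  0.04145717] 0.553121611458402
```

View pics/s10.png

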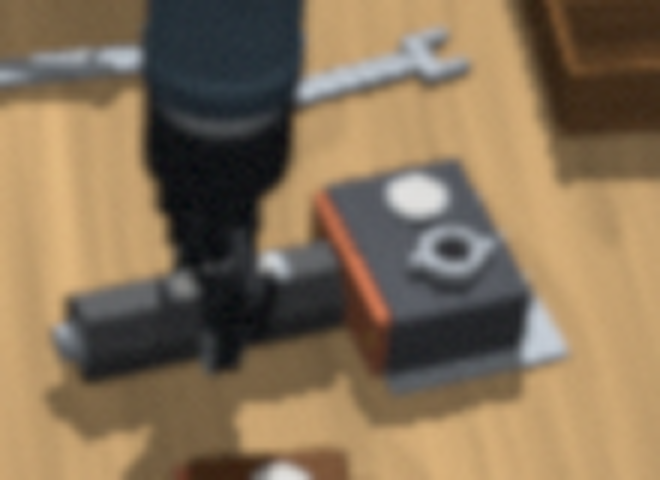

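View pics/c10.png

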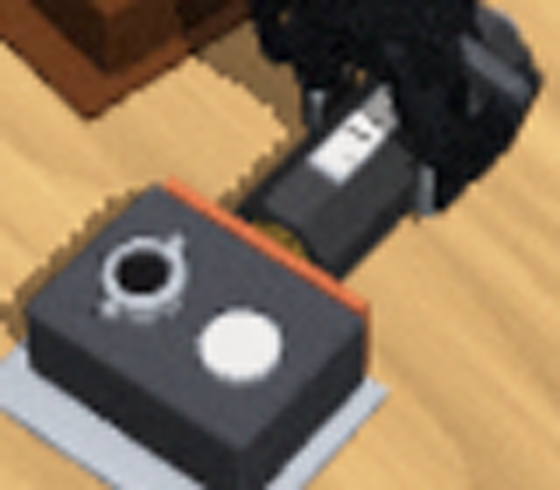

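Emit:
{"method": "apply_moves", "body": {"deltas": [0, 0, 0.03, 0, 0, 0, 1, 0, 0.06, 0.04, 0, 0, 0, 1, 0, 0.12, 0.04, 0, 0, 0, 1, 0, 0.18, 0.04, 0, 0, 0, 1, 0, 0.2, 0.04, 0, 0, 0, 1, 0, 0.2, 0.04, 0, 0, 0, 1]}}

```text
clock: 12.4
eef_pos: [573.5, 156.9, 4.7]
tool_rot: [0.631, 0.776, -0.0, -0.0]
contact_force: [-4.1, -0.9, 6.3]
grip_width: 0.552
```

Emit:
{"method": "apply_moves", "body": {"deltas": [0, 0, -0.02, 0, 0, 0, 1, 0, 0, -0.02, 0, 0, 0, 1, 0, 0, -0.02, 0, 0, 0, 1]}}

```text
clock: 12.7
eef_pos: [573.6, 157.0, 4.7]
tool_rot: [0.631, 0.776, -0.0, -0.0]
contact_force: [-4.6, -0.4, 6.1]
grip_width: 0.554
```

Run:
```python
from h import *
for i in range(3):
  st=observe(); print(st["clock"],st["eef_pos"],st["contact_force"],st["wrist_torque"])
  im=grab_frame(["side","scene","wrist"][i])
  if i==0: crop(im,255,110,365,190,6,"pics/s11.png")
  if i==1: crop(im,215,220,295,290,7,"pics/c11.png")
```

```text
12.7 [573.64786128 156.95866966   4.71210078] [-4.6024299  -0.36277685  6.09238262] [-0.07719389  0.60268263  0.06586358]
12.75 [573.63088917 156.95463737   4.70811401] [-3.18801724 -0.9526486   5.84898284] [-0.03904524  0.60054328 -0.00235125]
12.8 [573.63822013 156.93563611   4.71698152] [-4.07997676  0.297237    5.62224468] [-0.10222872  0.61799638  0.01200637]
```

View pics/c11.png

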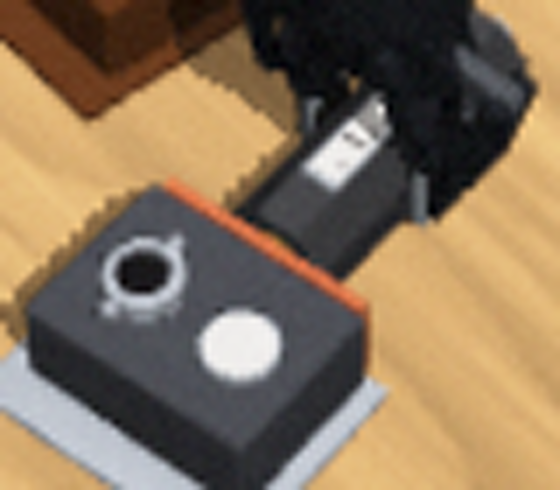

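View pics/s11.png

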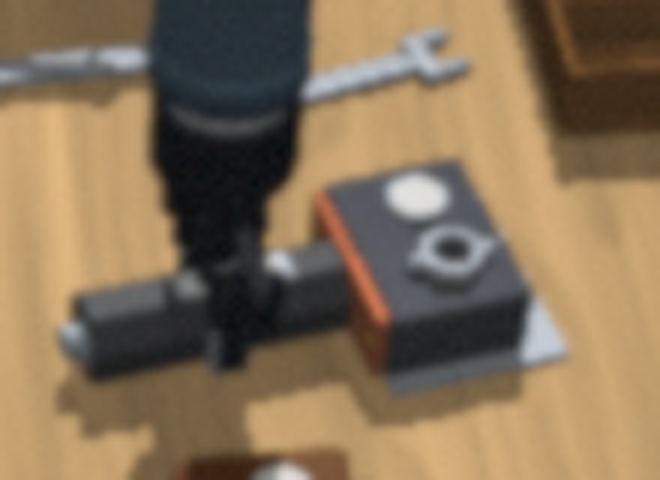

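Emit:
{"method": "apply_moves", "body": {"deltas": [0, 0, -0.04, 0, 0, 0, 1, 0, 0, -0.04, 0, 0, 0, 1, 0, 0, -0.04, 0, 0, 0, 1]}}

```text
clock: 13.15
eef_pos: [573.6, 156.9, 4.9]
tool_rot: [0.631, 0.776, -0.0, -0.0]
contact_force: [0.7, 0.4, -2.3]
grip_width: 0.554
```

Emit:
{"method": "apply_moves", "body": {"deltas": [0, 0.03, 0, 0, 0, 0, 1, 0, 0.06, 0, 0, 0, 0, 1, 0, 0.09, 0, 0, 0, 0, 1, 0, 0.09, 0, 0, 0, 0, 1]}}

```text
clock: 13.55
eef_pos: [576.1, 157.4, 5.3]
tool_rot: [0.631, 0.776, 0.0, 0.0]
contact_force: [-0.0, 0.2, -3.6]
grip_width: 0.553
```

Emit:
{"method": "apply_moves", "body": {"deltas": [0, 0.02, 0, 0, 0, 0, 1, 0, 0.04, 0, 0, 0, 0, 1, 0, 0.06, 0, 0, 0, 0, 1, 0, 0.06, 0, 0, 0, 0, 1]}}

```text
clock: 13.95
eef_pos: [577.5, 157.7, 5.3]
tool_rot: [0.631, 0.776, 0.0, 0.0]
contact_force: [-1.2, 0.3, -3.5]
grip_width: 0.555
```

Emit:
{"method": "apply_moves", "body": {"deltas": [0, 0.02, 0, 0, 0, 0, 1, 0, 0.03, 0, 0, 0, 0, 1, 0, 0.03, 0, 0, 0, 0, 1]}}

```text
clock: 14.25
eef_pos: [577.5, 157.7, 5.1]
tool_rot: [0.631, 0.776, -0.001, -0.0]
contact_force: [-3.2, -1.8, -1.5]
grip_width: 0.55
```

Emit:
{"method": "apply_moves", "body": {"deltas": [0, 0.03, 0.01, 0, 0, 0, 1, 0, 0.03, 0.02, 0, 0, 0, 1, 0, 0.03, 0.02, 0, 0, 0, 1]}}

```text
clock: 14.55
eef_pos: [577.5, 157.8, 4.7]
tool_rot: [0.631, 0.776, -0.001, -0.001]
contact_force: [-8.6, -2.4, 3.1]
grip_width: 0.548
```

Run:
```python
from h import *
for i in range(3):
  st=observe(); print(st["clock"],st["eef_pos"],st["contact_force"],st["wrist_torque"])
  im=grab_frame(["side","scene","wrist"][i])
  if i==0: crop(im,255,110,365,190,6,"pics/s12.png")
  if i==1: crop(im,215,220,295,290,7,"pics/c12.png")
  if i==2: cv2.imwrite("pics/w12.png",im)
```

```text
14.55 [577.48539424 157.77718213   4.72942521] [-8.61769488 -2.39196646  3.09575471] [-0.29971269  0.95260936 -0.12826992]
14.6 [577.46796922 157.79015634   4.71022509] [-7.117623   -2.10116447  3.19557201] [-0.30173556  0.96595151 -0.137628  ]
14.65 [577.50092925 157.78137807   4.72182381] [-7.5493736  -1.89674831  3.41250332] [-0.30822539  0.98060737 -0.14622752]
```

View pics/c12.png

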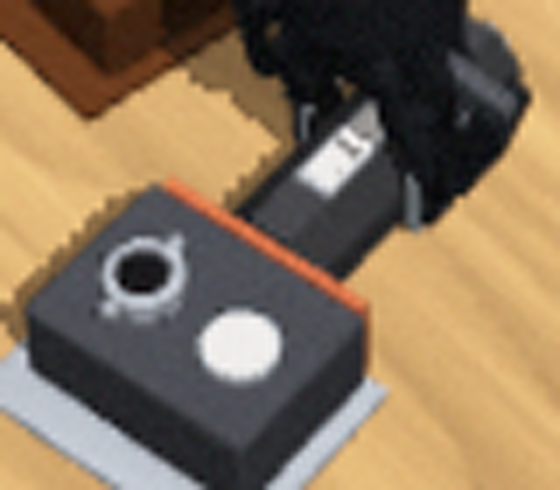

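Emit:
{"method": "apply_moves", "body": {"deltas": [0, 0, 0, 0, 0, 0, -1, 0, 0, 0, 0, 0, 0, -1, 0, 0, 0, 0, 0, 0, -1, 0, 0, 0, 0, 0, 0, -1, 0, 0, 0, 0, 0, 0, -1, 0, 0, 0, 0, 0, 0, -1]}}

```text
clock: 15.3
eef_pos: [579.0, 158.0, 4.8]
tool_rot: [0.631, 0.776, 0.0, 0.0]
contact_force: [-0.1, -0.1, -0.1]
grip_width: 1.003
```

Emit:
{"method": "apply_moves", "body": {"deltas": [0, 0, -1, 0, 0, 0, -1, 0, 0, -2.5, 0, 0, 0, -1, 0, 0.3, -4.5, 0, 0, 0, -1, 0, 0.6, -6.5, 0, 0, 0, -1, 0, 0.6, -6.5, 0, 0, 0, -1, 0, 0.6, -6.5, 0, 0, 0, -1]}}

```text
clock: 15.9
eef_pos: [594.9, 161.1, 169.3]
tool_rot: [0.631, 0.776, 0.001, 0.001]
contact_force: [-0.9, -0.2, -0.8]
grip_width: 1.003
```

Run:
```python
from h import *
st=observe(); print(st["clock"],st["eef_pos"],st["contact_force"],st["grip_width"],R.from_quat(st["tool_rot"]).as_matrix().round(4))
im=grab_frame("wrist");cv2.imwrite("pics/w13.png",im);np.save("w13st.npy",np.r_[st["eef_pos"],st["tool_rot"]])
crop(np.clip(im[:,:,:].astype(int)*2,0,255).astype(np.uint8),170,60,340,260,3,"pics/z13.png")
```

```text
15.9 [594.85305405 161.10498098 169.29252747] [-0.87254974 -0.19667874 -0.84185672] 1.003043010044487 [[-2.030e-01  9.792e-01  4.100e-03]
 [ 9.792e-01  2.030e-01  3.000e-04]
 [-6.000e-04  4.100e-03 -1.000e+00]]
```

View pics/w13.png

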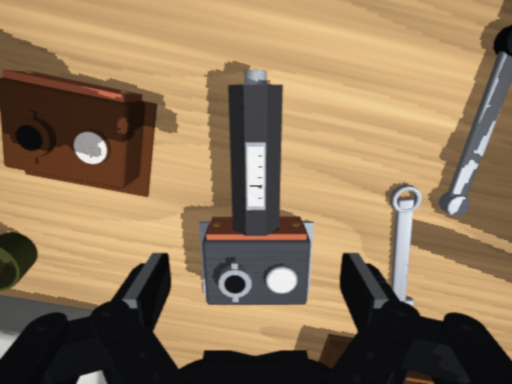

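View pics/z13.png

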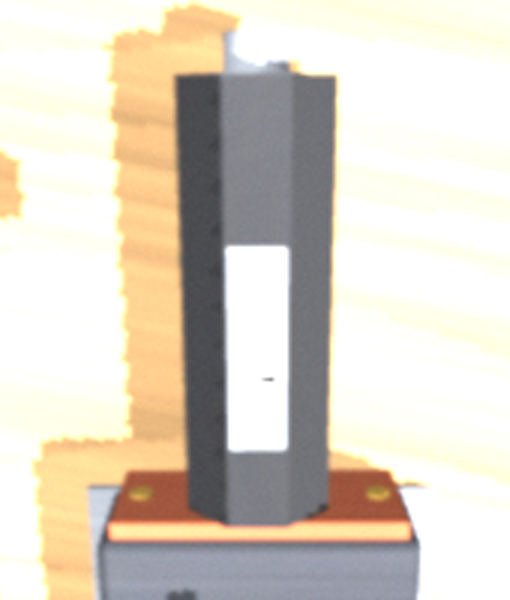

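Run:
```python
from h import *
v=np.load("w13st.npy");st=dict(eef_pos=v[:3],tool_rot=v[3:]);W=cam("wrist",st)
f=lambda p:np.array(p)/3+[169.67,59.67]
P=onz(W,f([[220,74],[294,76],[227,521],[290,521]]),48)
t=P[:2].mean(0);n=P[2:].mean(0);d=n-t;print(P,t,n,np.linalg.norm(d),np.degrees(np.arctan2(d[1],d[0])),(t+n)/2)
T=onz(W,f([[109,522],[410,522]]),46);d2=T[1]-T[0];print(T,T.mean(0),np.degrees(np.arctan2(-d2[0],d2[1])))
u=d/np.linalg.norm(d);print("button end from tail",t-12*u,"nose-152",n-152*u)
```

```text
[[511.00248549 132.05165163  48.        ]
 [507.37148967 152.11549852  48.        ]
 [644.80137421 160.27791728  48.        ]
 [640.6276134  180.36743571  48.        ]] [509.18698758 142.08357508  48.        ] [642.71449381 170.3226765   48.        ] 136.48092089159076 11.941260336068389 [575.95074069 156.20312579  48.        ]
[[654.04708613 122.545052    46.        ]
 [633.94562094 219.29867673  46.        ]] [643.99635353 170.92186436  46.        ] 11.736763670694794
button end from tail [497.44666473 139.60066966  48.        ] nose-152 [494.00373766 138.87254128  48.        ]
```

Emit:
{"method": "apply_moves", "body": {"deltas": [0, -1.5, 0, 0, 0, 0, 1, 0, -3.2, 0, 0, 0, 0, 1, 0, -4.8, 0, 0, 0, 0, 1, 0, -5.5, 0, 0, 0, 0, 1, 0, -5.5, 1.5, 0, 0, 0, 1, 0, -5.5, 3.2, 0, 0, 0, 1, 0, -5.5, 4.8, 0, 0, 0, 1, 0, -5.5, 5.8, 0, 0, 0, 1, 0, -5.5, 6.25, 0, 0, 0, 1, 0, -5.5, 6.25, 0, 0, 0, 1, 0, -5.5, 6.25, 0, 0, 0, 1]}}

```text
clock: 17.05
eef_pos: [459.0, 133.1, 11.3]
tool_rot: [0.631, 0.776, -0.0, -0.0]
contact_force: [-0.1, -0.4, 0.6]
grip_width: -0.005
```

Run:
```python
from h import *
st=observe(); print(st["clock"],st["eef_pos"],st["contact_force"],st["grip_width"],R.from_quat(st["tool_rot"]).as_matrix().round(4))
cv2.imwrite("pics/w14.png",grab_frame("wrist"))
crop(grab_frame("side"),235,110,365,200,6,"pics/s14.png")
```

```text
17.05 [459.02536792 133.13294858  11.26448287] [-0.08982572 -0.36492284  0.61339747] -0.005348452878840934 [[-2.030e-01  9.792e-01 -2.000e-04]
 [ 9.792e-01  2.030e-01  0.000e+00]
 [ 1.000e-04 -2.000e-04 -1.000e+00]]
```

View pics/s14.png

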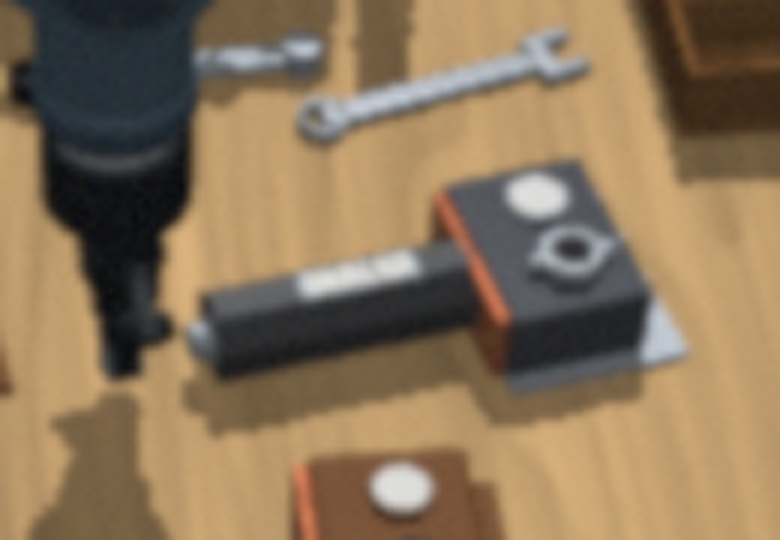

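View pics/w14.png

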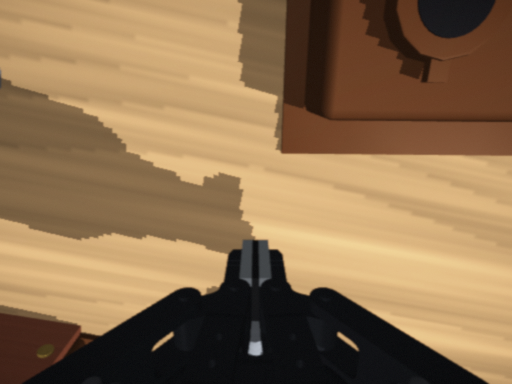

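Run:
```python
from h import *
b=lambda im:np.clip(im.astype(float)*2.2,0,255).astype(np.uint8)
i1=b(grab_frame("side"))[130:185,240:290]; i2=b(grab_frame("scene"))[180:260,250:320]
crop(i1,0,0,50,55,10,"pics/s15.png");crop(i2,0,0,70,80,7,"pics/c15.png")
S=cam("scene");D=cam("side")
tip=np.array([459,133.1,11.3]);u=np.array([.979,.203,0])
for z in (0,20,40): print(proj(D,[tip+[0,0,z]-11*u,tip+[0,0,z]+11*u]).round(1).tolist(),proj(S,[tip+[0,0,z]-11*u,tip+[0,0,z]+11*u]).round(1).tolist())
```

```text
[[251.2, 172.2], [257.9, 170.7]] [[293.4, 218.2], [289.2, 222.5]]
[[251.1, 167.8], [257.9, 166.4]] [[293.7, 213.8], [289.5, 218.2]]
[[250.9, 163.4], [257.8, 161.9]] [[294.1, 209.4], [289.7, 213.7]]
```

View pics/s15.png

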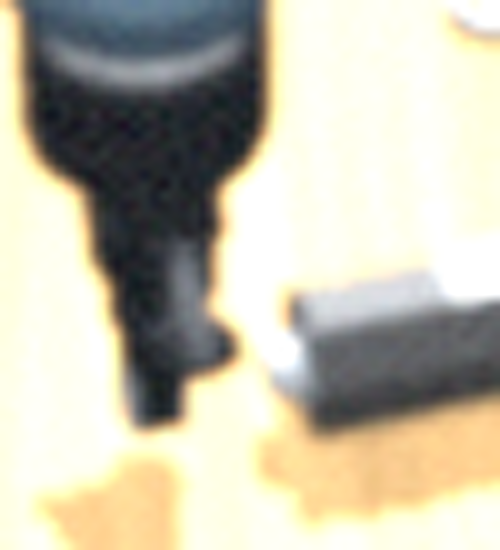

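View pics/c15.png

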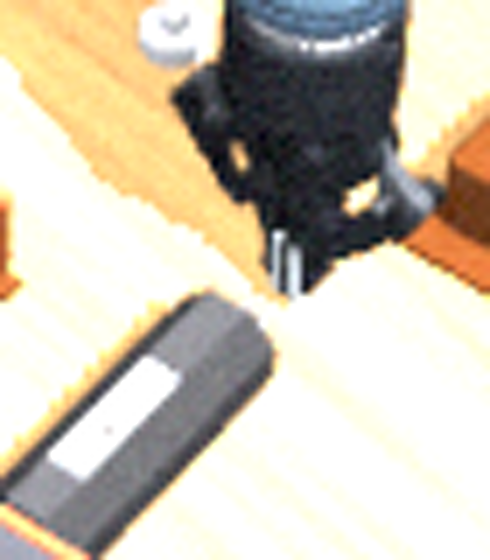

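Run:
```python
from h import *
S=cam("scene");D=cam("side")
tip=np.array([459,133.1,11.3]);u=np.array([.979,.203,0]);x=np.array([-.203,.979,0])
for a in (-50,-40,50):
  for z in (30,45,60,75):
    p=tip+a*x+[0,0,z]
    print(a,z,((proj(D,[p])[0]-[240,130])*10).round(),((proj(S,[p])[0]-[250,180])*7).round())
```

```text
-50 30 [189. 464.] [198. 183.]
-50 45 [189. 431.] [199. 159.]
-50 60 [188. 397.] [200. 136.]
-50 75 [188. 363.] [201. 111.]
-40 30 [180. 441.] [217. 194.]
-40 45 [179. 408.] [218. 170.]
-40 60 [179. 374.] [219. 146.]
-40 75 [179. 339.] [220. 122.]
50 30 [102. 239.] [389. 291.]
50 45 [101. 205.] [392. 268.]
50 60 [100. 171.] [394. 244.]
50 75 [ 99. 136.] [396. 219.]
```

Emit:
{"method": "apply_moves", "body": {"deltas": [0, 0.3, 0, 0, 0, 0, 1, 0, 0.6, 0, 0, 0, 0, 1, 0, 0.8, 0, 0, 0, 0, 1, 0, 0.9, 0, 0, 0, 0, 1, 0, 0.95, 0, 0, 0, 0, 1, 0, 0.95, 0, 0, 0, 0, 1]}}

```text
clock: 17.85
eef_pos: [482.2, 137.9, 10.9]
tool_rot: [0.631, 0.776, -0.0, -0.0]
contact_force: [-0.4, 0.3, -0.1]
grip_width: -0.0
```

Emit:
{"method": "apply_moves", "body": {"deltas": [0, 0.04, 0, 0, 0, 0, 1, 0, 0.08, 0, 0, 0, 0, 1, 0, 0.12, 0, 0, 0, 0, 1, 0, 0.12, 0, 0, 0, 0, 1]}}

```text
clock: 18.25
eef_pos: [485.2, 138.5, 11.1]
tool_rot: [0.631, 0.776, 0.0, 0.0]
contact_force: [-0.1, 0.2, -0.2]
grip_width: -0.001
```

Emit:
{"method": "apply_moves", "body": {"deltas": [0, 0.04, 0, 0, 0, 0, 1, 0, 0.08, 0, 0, 0, 0, 1, 0, 0.12, 0, 0, 0, 0, 1, 0, 0.12, 0, 0, 0, 0, 1]}}

```text
clock: 18.65
eef_pos: [487.7, 139.1, 10.9]
tool_rot: [0.631, 0.776, -0.0, -0.0]
contact_force: [-2.5, 0.2, 1.6]
grip_width: 0.001
```

Emit:
{"method": "apply_moves", "body": {"deltas": [0, 0.04, 0, 0, 0, 0, 1, 0, 0.08, 0, 0, 0, 0, 1, 0, 0.12, 0, 0, 0, 0, 1, 0, 0.12, 0, 0, 0, 0, 1]}}

```text
clock: 19.05
eef_pos: [490.8, 139.8, 10.9]
tool_rot: [0.631, 0.776, -0.0, -0.0]
contact_force: [-4.3, -0.7, 1.6]
grip_width: -0.001
```

Run:
```python
from h import *
st=observe(); print(st["clock"],st["eef_pos"],st["contact_force"])
crop(grab_frame("side"),235,110,365,200,6,"pics/s16.png")
```

```text
19.05 [490.75912197 139.77600249  10.870332  ] [-4.28317945 -0.72135086  1.64972782]
```

View pics/s16.png

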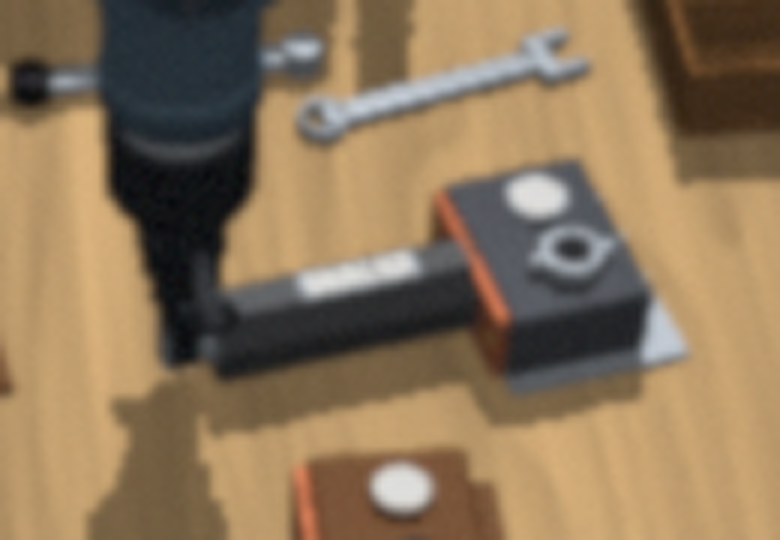

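Emit:
{"method": "apply_moves", "body": {"deltas": [0, 0.03, 0, 0, 0, 0, 1, 0, 0.06, 0, 0, 0, 0, 1, 0, 0.09, 0, 0, 0, 0, 1, 0, 0.12, 0, 0, 0, 0, 1]}}

```text
clock: 19.5
eef_pos: [491.4, 140.0, 10.7]
tool_rot: [0.631, 0.776, -0.002, -0.002]
contact_force: [-15.1, -3.1, 11.0]
grip_width: -0.002
```

Emit:
{"method": "apply_moves", "body": {"deltas": [0, -0.02, 0, 0, 0, 0, 1, 0, -0.02, 0, 0, 0, 0, 1, 0, -0.02, 0, 0, 0, 0, 1]}}

```text
clock: 19.8
eef_pos: [491.4, 140.0, 10.6]
tool_rot: [0.631, 0.776, -0.002, -0.001]
contact_force: [-9.1, -2.6, 6.9]
grip_width: -0.001
```

Emit:
{"method": "apply_moves", "body": {"deltas": [0, 0, 0, 0, 0, 0, 1, 0, 0, 0, 0, 0, 0, 1, 0, 0, 0, 0, 0, 0, 1, 0, 0, 0, 0, 0, 0, 1, 0, 0, 0, 0, 0, 0, 1, 0, 0, 0, 0, 0, 0, 1, 0, 0, 0, 0, 0, 0, 1, 0, 0, 0, 0, 0, 0, 1, 0, 0, 0, 0, 0, 0, 1, 0, 0, 0, 0, 0, 0, 1, 0, 0, 0, 0, 0, 0, 1, 0, 0, 0, 0, 0, 0, 1, 0, 0, 0, 0, 0, 0, 1, 0, 0, 0, 0, 0, 0, 1, 0, 0, 0, 0, 0, 0, 1, 0, 0, 0, 0, 0, 0, 1]}}

```text
clock: 21.4
eef_pos: [491.4, 140.0, 10.6]
tool_rot: [0.631, 0.776, -0.002, -0.002]
contact_force: [-10.1, -1.8, 6.1]
grip_width: -0.002
```

Run:
```python
from h import *
st=observe(); print(st["clock"],st["eef_pos"],st["contact_force"])
crop(grab_frame("side"),235,110,365,200,6,"pics/s17.png")
crop(grab_frame("scene"),215,190,305,280,6,"pics/c17.png")
```

```text
21.4 [491.38117462 139.98187396  10.64199694] [-10.14122229  -1.84141343   6.06732626]
```

View pics/s17.png

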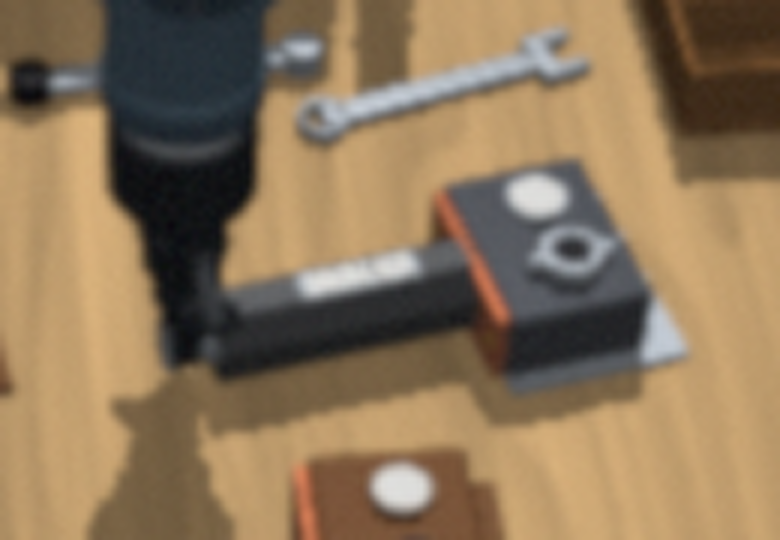

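View pics/c17.png

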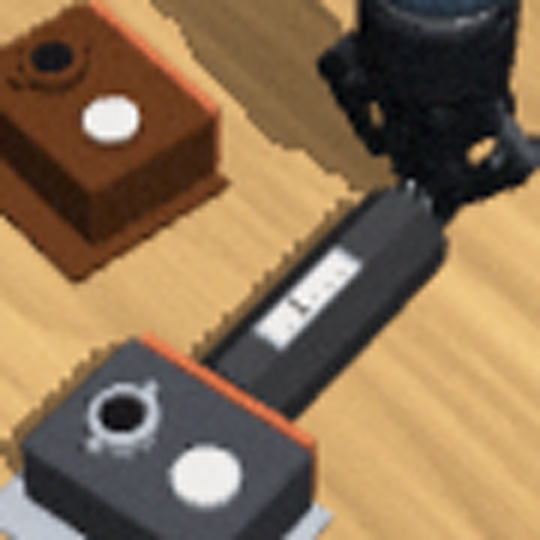

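Emit:
{"method": "apply_moves", "body": {"deltas": [0, -0.05, 0, 0, 0, 0, 1, 0, -0.12, 0, 0, 0, 0, 1, 0, -0.2, 0, 0, 0, 0, 1, 0, -0.3, 0, 0, 0, 0, 1, 0, -0.6, 0, 0, 0, 0, 1, 0, -1.2, 0, 0, 0, 0, 1, 0, -1.3, -1.5, 0, 0, 0, 1, 0, -1.3, -3, 0, 0, 0, 1, 0, -0.3, -4.8, 0, 0, 0, 1, 0, 1, -6.3, 0, 0, 0, 1, 0, 2.7, -6.3, 0, 0, 0, 1, 0, 4.2, -6.3, 0, 0, 0, 1, 0, 4.2, -6.3, 0, 0, 0, 1, 0, 4.2, -6.3, 0, 0, 0, 1]}}

```text
clock: 22.9
eef_pos: [596.8, 161.5, 168.4]
tool_rot: [0.631, 0.776, 0.0, 0.0]
contact_force: [-0.0, 0.3, 0.7]
grip_width: 0.004
```

Run:
```python
from h import *
st=observe(); print(st["clock"],st["eef_pos"],st["contact_force"],st["grip_width"])
im=grab_frame("wrist");cv2.imwrite("pics/w18.png",im);np.save("w18st.npy",np.r_[st["eef_pos"],st["tool_rot"]])
crop(np.clip(im[:,:,:].astype(int)*2,0,255).astype(np.uint8),170,60,340,260,3,"pics/z18.png")
cv2.imwrite("pics/s18.png",grab_frame("side"));cv2.imwrite("pics/c18.png",grab_frame("scene"))
```

```text
22.9 [596.75008262 161.49043795 168.36382835] [-0.00404392  0.32944598  0.7416504 ] 0.003925192485998626
```

View pics/z18.png

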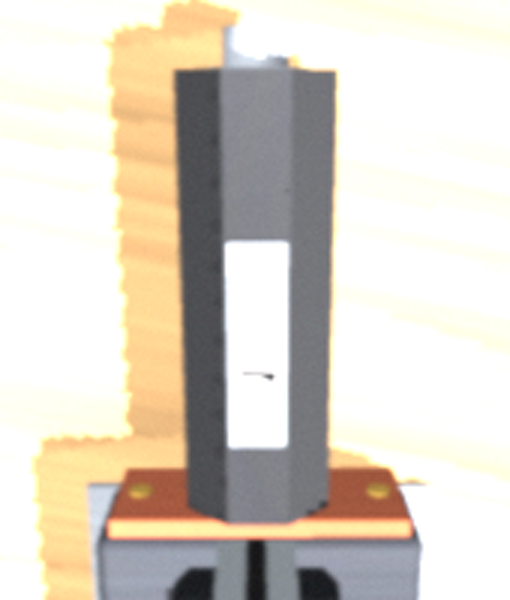

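View pics/s18.png

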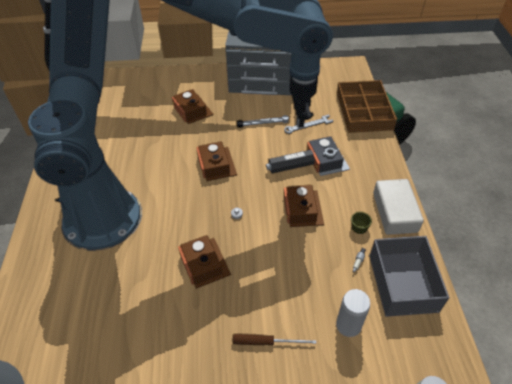

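View pics/c18.png

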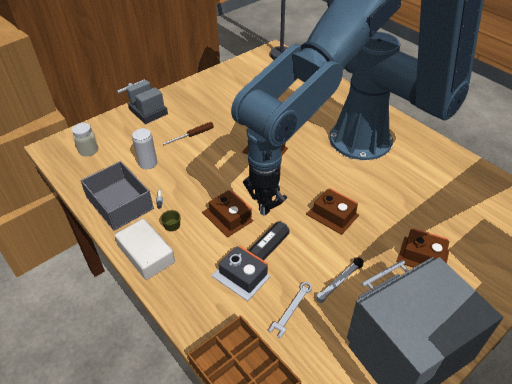

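Run:
```python
from h import *
v=np.load("w18st.npy");st=dict(eef_pos=v[:3],tool_rot=v[3:]);W=cam("wrist",st)
f=lambda p:np.array(p)/3+[169.67,59.67]
P=onz(W,f([[220,70],[293,71],[227,520],[290,520]]),48)
t=P[:2].mean(0);n=P[2:].mean(0);d=n-t;print(t,n,np.degrees(np.arctan2(d[1],d[0])))
T=onz(W,f([[108,520],[411,520]]),46);d2=T[1]-T[0];print(T.mean(0),np.degrees(np.arctan2(-d2[0],d2[1])))
print(close_job())
```

```text
[509.56737456 142.06942408  48.        ] [643.3024566  170.48561179  48.        ] 11.995867451433185
[644.21558284 171.01108414  46.        ] 11.7217916690917
the job is handed in; nothing more can be done
None
```

I handed the job in at about 23 s on the clock. I rolled the tester one facet so its gauge faces up, set its nose against the middle of the copper plate, and pressed the tail button. I then backed off along the tester's axis and lifted clear. My checks showed no failures.

- **Final pose:** The last wrist picture shows the gauge up. The nose lies within about 1 mm of the plate's middle sideways. The tester's yaw is 12.0° against 11.7° for the plate. The nose edge measures about 1 mm short of the plate's edge, within the 2 mm calibration error.
- **Button press:** The finger came up against a hard stop: it did not move further between about 9 N and 15 N. I held it there at about 9–10 N for roughly 1.9 s. The button's travel was not measured directly. I inferred it from the first contact to the stop, 4 to 6 mm, which fits the 6 mm full travel. The forces along the way (2.5 N, then 4.3 N) agree with the spring figures.
- **During the press:** I saw 6–11 N upward on the tool, which I put down to friction between finger and button. The tester did not visibly shift.
- **Surroundings:** In the final pictures nothing else appears to have moved, and the robot touches nothing. I did not measure the bystanders' positions again.

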